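# Row up the flasks in the tipping tray

## Task

Take the stray wooden bung out of the tipping tray and stand it upright in the plywood bin beside the other bung. Then press the paddle to tip the tray so that all four flat flasks slide down into one single row, each base flush against the fence (first move any flask that would slide down onto another one sideways, but never bring a flask up to the fence by hand), and let the tray gently back down level. Leave the bottles and other things on the bench where they are.

Things in the scene. Friction and masses are not known exactly. Their poses are not given: they have to be found in the camera images.
- tray (a joint): Tilt of the stainless tipping tray: 0 = level, on its stops; grows as the paddle is pressed; end stop 0.6 rad. The hinge runs along the fence, 82 mm above the bench, 6 mm behind the fence face. Tray 0.7 kg, no spring or catch: it falls back level unless held; some 9 N on the paddle tips it loaded. Flasks start to slide between 0.2 and 0.35 rad and slide well at 0.45 to 0.55.
- fence (a point): Middle of the fence's foot, on its inner face at the floor surface of the tray (85 mm above the bench when level). The point turns with the tray: x runs along the fence, y points from the fence across the tray floor, z is the floor's normal. The inside of the tray is x from -165 to +165 mm and y from 0 to 272 mm; the fence is 35 mm high, the two end walls 24 mm and the rim opposite the fence 19 mm above the floor; end walls and rim are 4 mm thick, the fence 6 mm.
- paddle (a point): Centre of the top face of the black rubber paddle that sticks out behind the fence: 80 mm along the fence by 44 mm, 8 mm thick, carried on two steel arms 126 mm from the fence face. 119 mm above the bench when level; pressed straight down by some 62 mm it tips the tray to 0.5 rad, by 75 mm to the end stop, and it hardly moves sideways.
- flask1: One of four alike flat pocket flasks of amber glass with a black cap, 95 mm long, lying on its broad side on the tray floor. Origin: on its underside at mid-length; x runs along it from base to cap, z up. The body is 60 mm long (x from -47.5 to +12.5 mm), 50 mm wide and 26 mm thick, then shoulder, neck and a 24 mm round cap. 80 to 150 g. Bases start roughly towards the fence; three lie near the fence, one farther back. Glass slips easily on the steel floor.
- flask2: One of four alike flat pocket flasks of amber glass with a black cap, 95 mm long, lying on its broad side on the tray floor. Origin: on its underside at mid-length; x runs along it from base to cap, z up. The body is 60 mm long (x from -47.5 to +12.5 mm), 50 mm wide and 26 mm thick, then shoulder, neck and a 24 mm round cap. 80 to 150 g. Bases start roughly towards the fence; three lie near the fence, one farther back. Glass slips easily on the steel floor.
- flask3: One of four alike flat pocket flasks of amber glass with a black cap, 95 mm long, lying on its broad side on the tray floor. Origin: on its underside at mid-length; x runs along it from base to cap, z up. The body is 60 mm long (x from -47.5 to +12.5 mm), 50 mm wide and 26 mm thick, then shoulder, neck and a 24 mm round cap. 80 to 150 g. Bases start roughly towards the fence; three lie near the fence, one farther back. Glass slips easily on the steel floor.
- flask4: One of four alike flat pocket flasks of amber glass with a black cap, 95 mm long, lying on its broad side on the tray floor. Origin: on its underside at mid-length; x runs along it from base to cap, z up. The body is 60 mm long (x from -47.5 to +12.5 mm), 50 mm wide and 26 mm thick, then shoulder, neck and a 24 mm round cap. 80 to 150 g. Bases start roughly towards the fence; three lie near the fence, one farther back. Glass slips easily on the steel floor.
- bung: The stray turned wooden bung standing in the tray, among the three flasks nearer the fence. Origin: centre of its underside, z up. 75 mm tall: a tapered plug of 48 to 56 mm diameter, a 66 mm flange between 36 and 47 mm, and on top a knob of 30 mm diameter from 48 to 75 mm. 80 g.
- bin: Fixed open plywood bin, 200 x 120 mm (its x by y) and 45 mm high, walls and floor 5 mm thick. Origin: centre of its underside, on the bench. It holds one bung already.
- bung_b: The like bung that already stands in one half of the bin; leave it. Origin: centre of its underside.
- bottle_a: Bystander: upright 200 mm bottle, 66 mm diameter, beside the paddle. Origin: centre of its underside.
- bottle_b: Bystander: upright 200 mm bottle, 66 mm diameter, on the other side of the paddle. Origin: centre of its underside.
- crate: Bystander, fixed: cardboard crate 200 x 120 x 70 mm with three small bottles reaching 140 mm high. Origin: centre of its underside.
- jigger: Bystander: steel cup, 60 mm diameter, 75 mm high, past the far end of the tray. Origin: centre of its underside.
- jar: Bystander: jar, 68 mm diameter, 90 mm high, past the far left corner of the tray. Origin: centre of its underside.
- can: Bystander: can, 66 mm diameter, 150 mm high, past the far right of the tray. Origin: centre of its underside.

How it is judged:
By the outcome, as a careful person would: the job done as asked, in the order asked, and still so for the second after the job is handed in, with the robot touching nothing.
It also fails if it takes over 72 s, if anything falls off the work surface, if the arm or the gripper's body presses on something with over 40 N, if the wrist force passes 120 N, or if a joint passes its speed limit or range.

## Robot

A 7-joint arm with a two-finger parallel gripper is mounted at the origin on the work surface. World frame = base frame: x ahead of the robot, y to its left, z up, the work surface at z = 0. Lengths are in mm, angles in rad, forces in N, time in s.
With the tool pointing down it reaches from about 425 to 950 mm from the base axis. Payload 16.7 kg.
Tool frame: the origin (TCP) lies at the very end of the fingers, on their centre line; the grasp point (between the pads) lies 19 mm behind it; z points along the fingers, y is the line along which they close (so a half turn about z gives the same grasp; the last joint's range is limited). The gripper opens to 94 mm and grips with 3 to 60 N. Pads are 16 mm wide; open, the fingers measure 119 mm over their backs; the gripper's body (75 mm by 177 mm) begins 78 mm behind the grasp point.
Start: joints at [1.135, 0.426, 0.074, 1.606, -0.034, 1.111, -0.067], TCP at [190.916, -647.399, 205.467] pointing down, gripper open.
Joint ranges: [-2.85, 2.85], [-0.5, 2.14], [-1.23, 1.37], [0.21, 2.46], [-1.02, 4.16], [0.16, 2.05], [-2.73, 2.73]. Speed limits (rad/s): [1.89, 1.89, 2.39, 2.39, 3.01, 3.01, 3.01].

## Interface

Orientations are given as a unit quaternion [w, x, y, z].
In Python, from plant import bot gives the robot as it stands.
- The arm moves only by the tool play_rows, never from a script. Its argument "plan" is a list of rows, each a list of 6 numbers: the shift along the tool's x, y, z in mm, then the turn, a rotation vector about the tool's x, y, z in rad. In form: [[x, y, z, wx, wy, wz], ...]. A call has 1 to 5 rows; each row is the pose to reach, as a shift and turn from the pose commanded when the call began, along the tool's axes at that moment; what a row does not reach only later rows make up. A row lasts 1/10 s, in which the tool goes at most 50 mm and 8.59 degrees, less where a joint would pass 70% of its speed; a pose out of reach is approached as far as the arm can. A call with a gripper value outside its range is refused whole. "gripper" is the closure, from -1 (fully open) to 1 (shut), set as the call begins (left out, the last holds). The fingers move at their own pace and stop on an object; the grip force is fixed at half the most. Time passes only in rows, so rows that repeat a pose let the fingers close. It gives the time, the measured TCP pose, the force, the opening and the grip force at its end, in the units of the state.
- bot.read_state(): the state, without advancing time (a new reading comes with each control period).
- bot.capture(name): name is "scene" or "top"; returns the picture (400x640x3 uint8, blue, green, red); there is no depth.
- bot.camera_model(name): a dict with "vfov" (degrees; the focal length in pixels is half the picture's height over the tangent of half this angle, whatever the lens; pixels are square), "cx", "cy" (the principal point, pixels), "camera_from_world" (4x4, takes a point from world to camera coordinates). Camera axes: x right, y up, looking along -z (the intrinsics and any distortion apply to the point x, -y, -z); pixel columns grow to the right and rows downward; lengths in mm; the calibration is good to about 2 mm. A picture is of the moment at which its call begins. camera_model takes no time and is no camera call.
- bot.hand_in(): hands the job in; it is judged then, once.
The state is a dict: "time_s": time; "qpos": joint angles; "qd": joint speeds; "tau": joint torques, N m; "tcp_pos": TCP position; "orientation": TCP orientation; "force": force on the tool from outside, world axes, zero at the start; "moment": the same for the moment, N m; "finger_gap": opening from 0.0 (shut) to 1.0 (fully open); "grip_force": force on a finger pad.
Only numpy, scipy, OpenCV 4.12 (cv2) and the standard library are available. Lean on these libraries where they do the work, as an engineer would, in place of code of your own. Each camera call takes 0.05 s, during which the arm holds its last target. There are 200 camera calls.

## Working session

There is one attempt and no reset: what is moved stays moved. The work goes in short steps, Python scripts to look and compute and a tool call to move; the robot and the scene stay as the last step left them, time stands still between calls to the robot, and variables do not carry over. Pictures are saved under pics/ and viewed, at most 10 in all, crops included, and the job is handed in when it is done.

Besides the shell and the picture viewer there is one more tool, called after "Request:" as name([rows], argument=value, ...), one row to a line, values as JSON. play_rows: Moves the arm, as the interface text tells. Its arguments: {"type":"object","properties":{"plan":{"type":"array","items":{"type":"array","items":{"type":"number"}}},"gripper":{"type":"number"}},"required":["plan"]}

```bash
mkdir -p pics; ls
python3 - <<'E'
from plant import bot
import cv2
for n in("scene","top"):
    cv2.imwrite(f"pics/{n}0.png",bot.capture(n)); print(n,bot.camera_model(n))
s=bot.read_state();print(s)
E
```

```text
pics
scene {'vfov': 48.27118474098669, 'cx': 319.3885503984521, 'cy': 193.5198869455109, 'camera_from_world': array([[ 8.87052962e-01,  4.61345632e-01, -1.72409615e-02,
        -5.08577231e+02],
       [-2.47138325e-01,  5.06066325e-01,  8.26328944e-01,
         7.84646680e+01],
       [ 3.89948319e-01, -7.28736635e-01,  5.62923819e-01,
        -1.57438258e+03],
       [ 0.00000000e+00,  0.00000000e+00,  0.00000000e+00,
         1.00000000e+00]])}
top {'vfov': 42.00205128804972, 'cx': 315.7936605469096, 'cy': 192.55583968213304, 'camera_from_world': array([[-4.29852914e-02, -9.99062461e-01,  5.14425780e-03,
         6.32426523e+00],
       [ 9.77213236e-01, -4.09728256e-02,  2.08267901e-01,
        -5.81847530e+02],
       [-2.07861867e-01,  1.39794932e-02,  9.78058290e-01,
        -1.39668433e+03],
       [ 0.00000000e+00,  0.00000000e+00,  0.00000000e+00,
         1.00000000e+00]])}
{'time_s': 0.1, 'qpos': array([ 1.13448708,  0.42668232,  0.07386037,  1.60648702, -0.03406282,
        1.11082303, -0.06708838]), 'qd': array([-0.00014692, -0.00247026, -0.00106998, -0.00115365,  0.00084555,
       -0.00136051,  0.00146459]), 'tau': array([ 7.99233763e-03, -9.37480044e+01,  3.67727950e+00, -4.55046523e+01,
       -4.85749834e-02,  1.68129068e-02,  2.15796081e-05]), 'tcp_pos': array([ 190.80630825, -647.07982008,  204.86200521]), 'orientation': array([-5.53307116e-04,  9.89735612e-01,  1.42909388e-01, -1.38793890e-04]), 'force': array([ 0.56115794, -0.60556484, -0.85652369]), 'moment': array([0.00616279, 0.03726947, 0.00864226]), 'grip_force': 0.0, 'finger_gap': 0.9992847339860662}
```

View pics/top0.png

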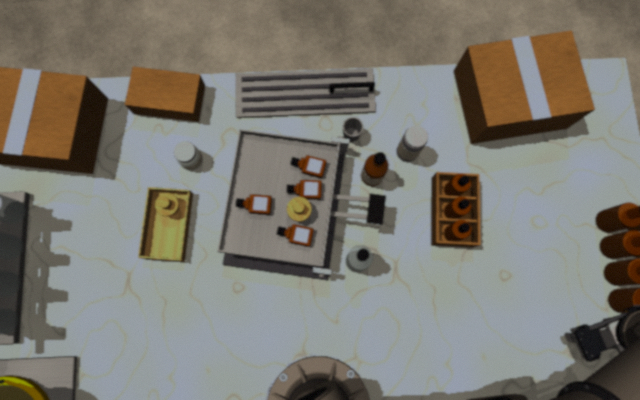

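View pics/scene0.png

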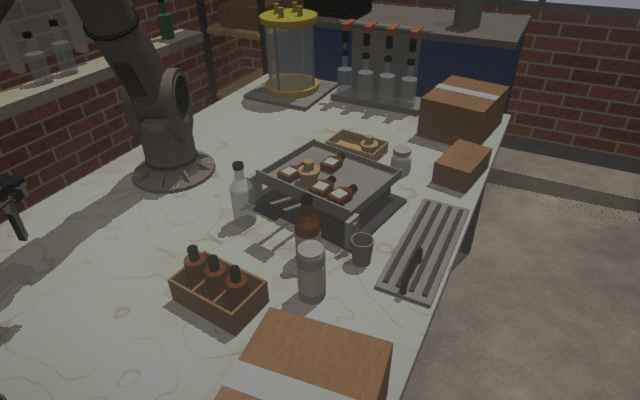

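Run:
```python
import cv2
a=cv2.imread("pics/top0.png")
cv2.imwrite("pics/c1.png",cv2.resize(a[120:285,215:400],None,fx=3.6,fy=3.6,interpolation=cv2.INTER_CUBIC))
cv2.imwrite("pics/c2.png",cv2.resize(a[170:270,130:200],None,fx=5,fy=5,interpolation=cv2.INTER_CUBIC))
```

```text
(no output)
```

View pics/c1.png

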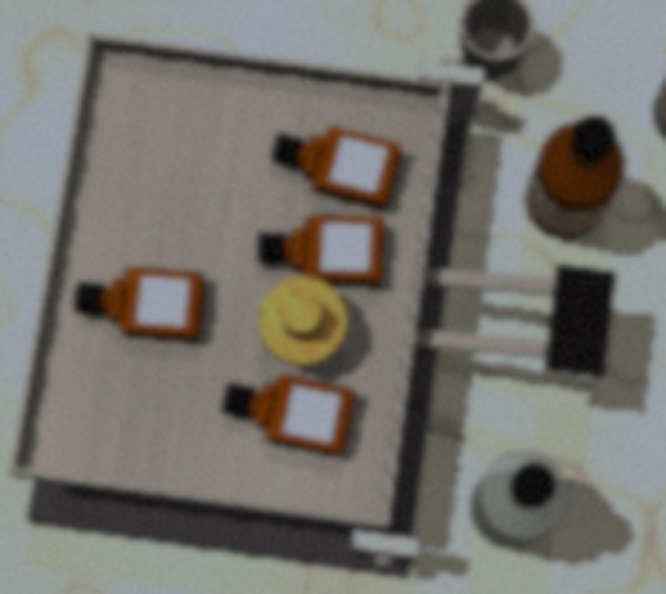

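View pics/c2.png

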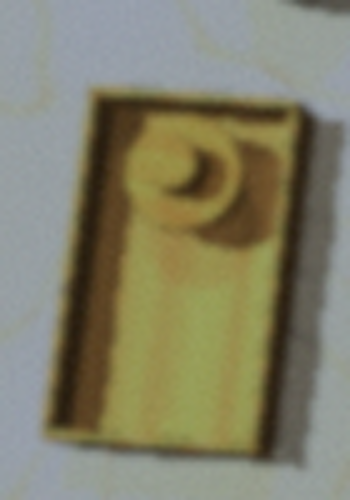

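```bash
cat > h.py <<'E'
import numpy as np
from plant import bot
def px2w(name,uv,z):
    m=bot.camera_model(name); f=200/np.tan(np.radians(m["vfov"]/2)); T=m["camera_from_world"]
    out=[]
    uv=np.atleast_2d(uv); zz=np.broadcast_to(z,len(uv))
    for (u,v),h in zip(uv,zz):
        d=T[:3,:3].T@np.array([(u-m["cx"])/f,-(v-m["cy"])/f,-1]); c=-T[:3,:3].T@T[:3,3]
        out.append((c+d*(h-c[2])/d[2]))
    return np.array(out)
def w2px(name,p):
    m=bot.camera_model(name); f=200/np.tan(np.radians(m["vfov"]/2)); T=m["camera_from_world"]
    q=np.atleast_2d(p)@T[:3,:3].T+T[:3,3]
    return np.c_[m["cx"]-f*q[:,0]/q[:,2],m["cy"]+f*q[:,1]/q[:,2]]
E
python3 - <<'E'
from h import *
np.set_printoptions(precision=1,suppress=True)
c1=lambda l:np.array(l)/3.6+[215,120]
c2=lambda l:np.array(l)/5+[130,170]
def show(n,uv,z):
    p=px2w("top",uv,z); print(n,p[:,:2].tolist() if 0 else p[:,:2].round(1).tolist()); return p
b=show("bin",c2([(92,88),(312,103),(268,460),(44,438)]),45); print(np.linalg.norm(np.diff(b,axis=0),axis=1),b.mean(0))
show("bungb",c2([(185,177),(160,165)]),[52,80])
t=show("rim ends",c1([(95,38),(15,472)]),[107,107]);print(np.linalg.norm(t[1]-t[0]))
p=show("paddle",c1([(558,268),(614,272),(607,375),(548,370)]),119);print(np.linalg.norm(np.diff(p,axis=0),axis=1),p.mean(0))
show("bung",c1([(303,322),(305,313)]),[132,160])
for n,l,c in (("A",(359,166),(288,151)),("B",(344,247),(272,248)),("C",(162,302),(91,298)),("D",(311,414),(238,400))):
    q=show(n,c1([l,c]),[111,98]); print(np.linalg.norm(q[1]-q[0]))
show("bottles a,b cap",c1([(593,138),(533,484)]),200)
show("jigger",c1([(497,30)]),75)
m=bot.camera_model("top");print(-m["camera_from_world"][:3,:3].T@m["camera_from_world"][:3,3])
E
```

```text
bin [[619.2, 454.3], [605.3, 329.9], [405.3, 352.8], [422.6, 476.0]]
[125.1 201.3 124.4] [513.1 403.2  45. ]
bungb [[564.3, 399.0], [566.0, 405.0]]
rim ends [[756.4, 181.1], [424.5, 244.2]]
337.833769125515
paddle [[558.0, -162.7], [553.3, -204.3], [476.1, -193.6], [481.7, -150.4]]
[41.8 77.9 43.6] [ 517.3 -177.7  119. ]
bung [[522.8, 28.5], [524.3, 26.2]]
A [[644.9, -17.9], [662.5, 35.8]]
57.98409399241607
B [[582.5, -4.0], [586.9, 50.5]]
56.21770028547724
C [[546.2, 133.4], [554.0, 188.1]]
56.676502099734066
D [[457.5, 25.5], [472.0, 79.7]]
57.56809782358121
bottles a,b cap [[634.9, -184.0], [391.4, -126.1]]
jigger [[761.0, -132.2]]
[ 278.5    2.  1487.2]
```

```bash
cat >> h.py <<'E'
from scipy.optimize import least_squares
def tray2w(P,pts):
    x,y,t=P; c,s=np.cos(t),np.sin(t); p=np.atleast_2d(np.array(pts,float))
    return np.c_[x+c*p[:,0]-s*p[:,1], y+s*p[:,0]+c*p[:,1], 85+p[:,2]]
def w2tray(P,q):
    x,y,t=P; c,s=np.cos(t),np.sin(t); q=np.atleast_2d(q)[:,:2]-[x,y]
    return np.c_[c*q[:,0]+s*q[:,1], -s*q[:,0]+c*q[:,1]]
E
python3 - <<'E'
from h import *
import cv2
np.set_printoptions(precision=1,suppress=True)
c1=lambda l:np.array(l)/3.6+[215,120]
mod=[(169,276,21),(-169,276,21),(40,-104,34),(40,-148,34),(-40,-148,34),(-40,-104,34)]
uv=c1([(95,38),(15,472),(558,268),(614,272),(607,375),(548,370)])
r=least_squares(lambda P:(w2px("top",tray2w(P,mod))-uv).ravel(),[540,-55,-.16]);P=r.x
print(P.round(3),r.fun.reshape(-1,2))
a=cv2.imread("pics/top0.png")[120:285,215:400]; a=cv2.resize(a,None,fx=3.6,fy=3.6,interpolation=cv2.INTER_CUBIC)
a=cv2.convertScaleAbs(a,alpha=1.3,beta=10)
def line(p,col):
    q=((w2px("top",p)-[215,120])*3.6).round().astype(int); cv2.polylines(a,[q.reshape(-1,1,2)],True,col,1)
line(tray2w(P,[(165,0,0),(-165,0,0),(-165,272,0),(165,272,0)]),(0,255,0))
line(tray2w(P,[(169,0,35),(-169,0,35),(-169,-6,35),(169,-6,35)]),(255,255,0))
line(tray2w(P,[(169,276,21),(-169,276,21)]),(255,0,255))
line(tray2w(P,mod[2:]),(255,0,255))
for n,l,c in (("A",(359,166),(288,151)),("B",(344,247),(272,248)),("C",(162,302),(91,298)),("D",(311,414),(238,400))):
    q=px2w("top",c1([l,c]),[111,98]); t=w2tray(P,q); d=t[1]-t[0]; al=np.arctan2(d[0],d[1]); d/=np.linalg.norm(d)
    o=t[0]+17.5*d; e=np.array([d[1],-d[0]])
    bx=[o+d*i+e*j for i,j in((-47.5,-25),(-47.5,25),(12.5,25),(12.5,-25))]
    print(n,"body centre",t[0],"yaw",np.degrees(al),"x range",np.array(bx)[:,0].min(),np.array(bx)[:,0].max(),"base y",min(b[1] for b in bx))
    line(tray2w(P,[(*b,26) for b in bx]),(0,255,255)); line(tray2w(P,[(*b,0) for b in bx]),(0,128,255))
print("bung",w2tray(P,[[523,27]]), "bottles",w2tray(P,[[635,-184],[391,-126]]))
cv2.imwrite("pics/o1.png",a)
E
```

```text
[540.4 -55.4  -0.2] [[-1.3 -0.1]
 [-1.  -0.1]
 [ 0.8 -1. ]
 [ 1.5  0.2]
 [ 0.   0.9]
 [-0.1 -0.1]]
A body centre [95.9 56. ] yaw 7.561800386715514 x range 67.1406254749258 124.60153081266935 base y 23.00980215268364
B body centre [32.  58.3] yaw -5.994676555530029 x range 3.995712269803157 59.988456028860625 base y 25.830474086520173
C body centre [-29.  186.7] yaw -2.4152918278297046 x range -55.20013553785977 -2.7160159754332582 base y 155.66392007384945
D body centre [-96.3  64.3] yaw 4.366539129049918 x range -123.4765164587803 -69.0534431097084 base y 32.461475157223994
bung [[-32.2  77.8]] bottles [[ 116.7 -109. ]
 [-133.8  -96.9]]
```

View pics/o1.png

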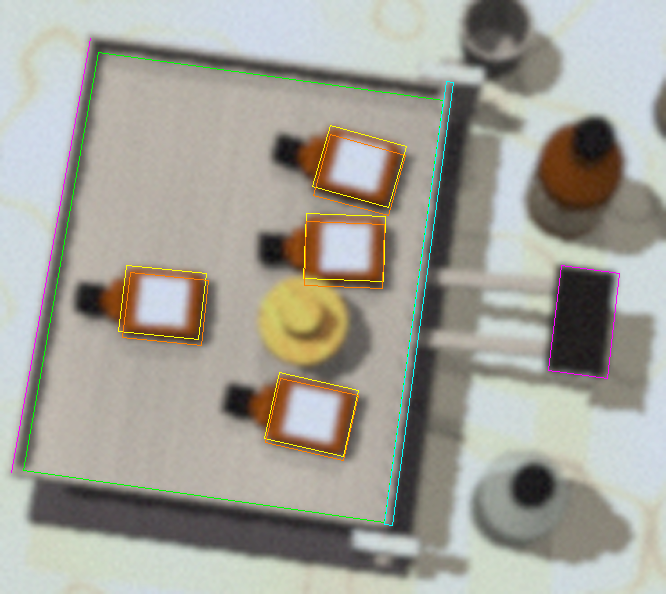

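```bash
cat >> h.py <<'E'
from scipy.spatial.transform import Rotation as Ro
def rel(target,yawdeg=None):
    s=bot.read_state(); q=s["orientation"]; R=Ro.from_quat(q,scalar_first=True)
    d=R.inv().apply(np.array(target)-s["tcp_pos"])
    a=np.radians(yawdeg) if yawdeg is not None else None
    ty=R.apply([0,1,0])
    if a is None: a=np.arctan2(ty[1],ty[0])
    y=np.array([np.cos(a),np.sin(a),0]); z=np.array([0,0,-1.]); x=np.cross(y,z)
    w=(R.inv()*Ro.from_matrix(np.c_[x,y,z])).as_rotvec()
    print("t",round(s["time_s"],2),"tcp",s["tcp_pos"].round(1),"ty",round(np.degrees(np.arctan2(ty[1],ty[0])),1),"F",s["force"].round(1),"gap",round(s["finger_gap"],3),"grip",round(s["grip_force"],1),"shift",d.round(1),"turn",w.round(3))
E
python3 -c "
from h import *
rel([523,27,320],-99.6)
rel([300,-430,320],-99.6)"
```

```text
t 0.1 tcp [ 190.8 -647.1  204.9] ty -73.6 F [ 0.6 -0.6 -0.9] gap 0.999 grip 0.0 shift [ 509.3 -552.7 -114.6] turn [-0.001  0.     0.454]
t 0.1 tcp [ 190.8 -647.1  204.9] ty -73.6 F [ 0.6 -0.6 -0.9] gap 0.999 grip 0.0 shift [ 166.1 -177.5 -115. ] turn [-0.001  0.     0.454]
```

Request:
play_rows([
  [166, -177, -115, 0, 0, 0.454],
  [166, -177, -115, 0, 0, 0.454],
  [166, -177, -115, 0, 0, 0.454],
  [166, -177, -115, 0, 0, 0.454],
  [166, -177, -115, 0, 0, 0.454],
])

```text
time_s: 0.6
tcp_pos: [292.3, -445.1, 312.4]
orientation: [-0.0, 0.996, -0.084, -0.0]
force: [1.0, 0.1, 0.4]
finger_gap: 1.0
grip_force: 0.0
```

```bash
python3 -c "
from h import *
rel([523,27,300],-99.6)"
```

```text
t 0.6 tcp [ 292.3 -445.1  312.4] ty -99.6 F [1.  0.1 0.4] gap 1.0 grip 0.0 shift [ 148.6 -504.    12.4] turn [-0.  0. -0.]
```

Request:
play_rows([
  [144, -488, 20, 0, 0, 0],
  [144, -488, 20, 0, 0, 0],
  [144, -488, 20, 0, 0, 0],
  [144, -488, 20, 0, 0, 0],
  [144, -488, 20, 0, 0, 0],
])

```text
time_s: 1.1
tcp_pos: [401.7, -220.6, 302.0]
orientation: [0.0, 0.996, -0.084, 0.0]
force: [0.4, -0.8, -0.8]
finger_gap: 0.999
grip_force: 0.0
```

Request:
play_rows([
  [73, -249, 10, 0, 0, 0],
  [73, -249, 10, 0, 0, 0],
  [73, -249, 10, 0, 0, 0],
  [73, -249, 10, 0, 0, 0],
  [73, -249, 10, 0, 0, 0],
])

```text
time_s: 1.6
tcp_pos: [511.0, 4.1, 292.3]
orientation: [-0.0, 0.996, -0.084, 0.0]
force: [1.2, -1.7, 0.9]
finger_gap: 1.003
grip_force: 0.0
```

```bash
python3 -c "
from h import *
rel([523,27,137],-99.6)"
```

```text
t 1.6 tcp [511.    4.1 292.3] ty -99.6 F [ 1.2 -1.7  0.9] gap 1.003 grip 0.0 shift [  7.9 -24.6 155.3] turn [-0. -0.  0.]
```

Request:
play_rows([
  [5, -15, 40, 0, 0, 0],
  [5, -15, 90, 0, 0, 0],
  [5, -15, 90, 0, 0, 0],
  [5, -15, 90, 0, 0, 0],
])

```text
time_s: 2.0
tcp_pos: [517.9, 15.8, 203.0]
orientation: [-0.0, 0.996, -0.084, -0.001]
force: [0.4, -0.2, 1.6]
finger_gap: 0.997
grip_force: 0.0
```

Run:
```python
from h import *
import cv2
rel([523,27,137],-99.6)
a=bot.capture("scene")
cv2.imwrite("pics/s1.png",cv2.resize(a[110:270,220:420],None,fx=4,fy=3.7,interpolation=cv2.INTER_CUBIC))
```

```text
t 2.0 tcp [517.9  15.8 203. ] ty -99.6 F [ 0.4 -0.2  1.6] gap 0.997 grip 0.0 shift [  3.3 -11.9  66. ] turn [0.    0.002 0.   ]
```

View pics/s1.png

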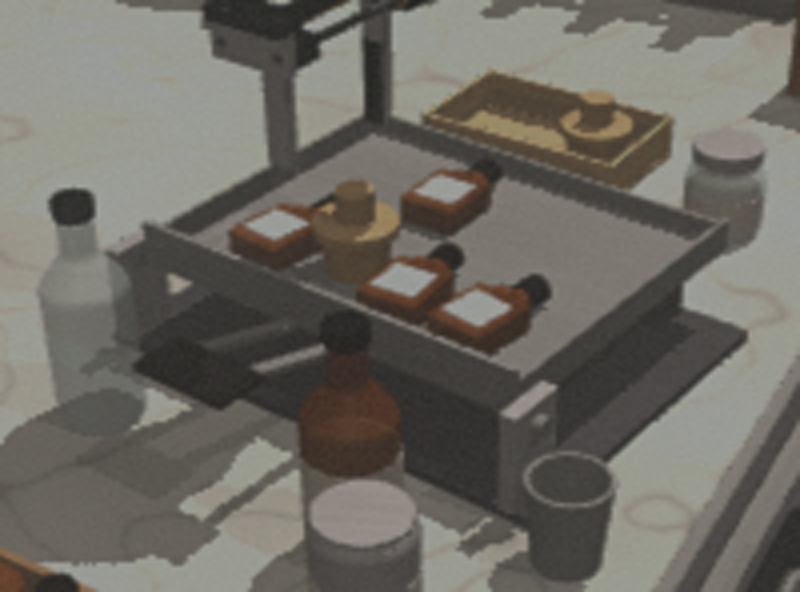

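Run:
```python
from h import *
np.set_printoptions(precision=1,suppress=True)
p=w2px("scene",[[517.9,15.8,203],[523,27,160],[523,27,132]]); print((p-[220,110])*[4,3.7])
print(px2w("scene",np.array([(355,187),(357,222)])/[4,3.7]+[220,110],[160,132]))
```

```text
[[333.7 144.9]
 [349.6 188.2]
 [350.8 218.7]]
[[525.7  30.4 160. ]
 [529.5  24.6 132. ]]
```

Request:
play_rows([
  [5, -13, 30, 0, 0, 0],
  [5, -13, 64, 0, 0, 0],
  [5, -13, 64, 0, 0, 0],
  [5, -13, 64, 0, 0, 0],
])

```text
time_s: 2.45
tcp_pos: [526.1, 27.7, 140.6]
orientation: [-0.0, 0.996, -0.084, 0.001]
force: [0.5, 0.5, 0.4]
finger_gap: 1.005
grip_force: 0.0
```

Request:
play_rows([
  [0, 0, 0, 0, 0, 0],
  [0, 0, 0, 0, 0, 0],
  [0, 0, 0, 0, 0, 0],
  [0, 0, 0, 0, 0, 0],
  [0, 0, 0, 0, 0, 0],
], gripper=1)

```text
time_s: 2.95
tcp_pos: [525.3, 28.1, 138.6]
orientation: [-0.0, 0.997, -0.084, 0.0]
force: [-0.6, 0.4, -0.4]
finger_gap: 0.608
grip_force: 0.0
```

Request:
play_rows([
  [0, 0, 0, 0, 0, 0],
  [0, 0, 0, 0, 0, 0],
  [0, 0, 0, 0, 0, 0],
  [0, 0, 0, 0, 0, 0],
  [0, 0, 0, 0, 0, 0],
])

```text
time_s: 3.45
tcp_pos: [525.2, 28.1, 138.3]
orientation: [-0.0, 0.997, -0.083, -0.0]
force: [0.0, -0.5, -0.3]
finger_gap: 0.316
grip_force: 30.0
```

```bash
python3 -c "
from h import *
rel([525.3,28,240])
rel([463,408,220],-96.5)"
```

```text
t 3.45 tcp [525.2  28.1 138.3] ty -99.6 F [ 0.  -0.5 -0.3] gap 0.316 grip 30.0 shift [ 1.000e-01  1.000e-01 -1.017e+02] turn [-0.  0.  0.]
t 3.45 tcp [525.2  28.1 138.3] ty -99.6 F [ 0.  -0.5 -0.3] gap 0.316 grip 30.0 shift [-124.5 -364.2  -81.6] turn [-0.     0.    -0.054]
```

Request:
play_rows([
  [0, 0, -20, 0, 0, 0],
  [0, 0, -50, 0, 0, 0],
  [0, 0, -85, 0, 0, 0],
  [0, -20, -100, 0, 0, 0],
  [-10, -55, -100, 0, 0, 0],
])

```text
time_s: 3.95
tcp_pos: [526.3, 82.6, 240.8]
orientation: [-0.0, 0.996, -0.086, 0.002]
force: [0.7, 1.1, -1.1]
finger_gap: 0.319
grip_force: 30.0
```

Request:
play_rows([
  [-22, -95, 0, 0, 0, -0.054],
  [-44, -140, 0, 0, 0, -0.054],
  [-66, -185, 0, 0, 0, -0.054],
  [-85, -225, 10, 0, 0, -0.054],
  [-100, -260, 20, 0, 0, -0.054],
])

```text
time_s: 4.45
tcp_pos: [476.1, 329.5, 224.3]
orientation: [-0.0, 0.998, -0.057, 0.0]
force: [1.3, -0.0, -0.1]
finger_gap: 0.315
grip_force: 30.0
```

```bash
python3 -c "
from h import *
rel([463,408,150],-96.5)"
```

```text
t 4.45 tcp [476.1 329.5 224.3] ty -96.5 F [ 1.3 -0.  -0.1] gap 0.315 grip 30.0 shift [-22.  -76.5  74.3] turn [-0.001 -0.001 -0.   ]
```

Request:
play_rows([
  [-8, -40, 10, 0, 0, 0],
  [-16, -60, 50, 0, 0, 0],
  [-18, -62, 85, 0, 0, 0],
  [-18, -62, 85, 0, 0, 0],
  [-18, -62, 85, 0, 0, 0],
])

```text
time_s: 4.95
tcp_pos: [465.7, 391.0, 139.5]
orientation: [0.0, 0.998, -0.056, -0.0]
force: [-0.6, -0.0, -0.2]
finger_gap: 0.314
grip_force: 30.0
```

Run:
```python
from h import *
import cv2
rel([463,408,58],-96.5)
a=bot.capture("scene"); b=bot.capture("top")
a=cv2.resize(a[90:180,290:410],None,fx=4.5,fy=4.5,interpolation=cv2.INTER_CUBIC)
b=cv2.resize(b[170:270,130:200],(283,405),interpolation=cv2.INTER_CUBIC)
cv2.imwrite("pics/s2.png",np.hstack([a[:,:517],b]))
```

```text
t 4.95 tcp [465.7 391.  139.5] ty -96.5 F [-0.6 -0.  -0.2] gap 0.314 grip 30.0 shift [ -4.6 -16.6  81.5] turn [0.001 0.    0.   ]
```

View pics/s2.png

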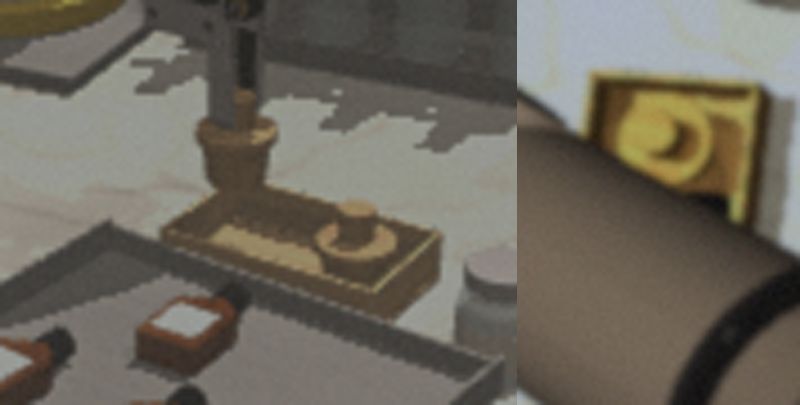

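Request:
play_rows([
  [-5, -17, 10, 0, 0, 0],
  [-5, -17, 35, 0, 0, 0],
  [-5, -17, 60, 0, 0, 0],
  [-5, -17, 70, 0, 0, 0],
  [-5, -17, 76, 0, 0, 0],
])

```text
time_s: 5.55
tcp_pos: [463.3, 408.6, 63.6]
orientation: [-0.0, 0.998, -0.057, 0.0]
force: [0.8, -0.0, 0.3]
finger_gap: 0.316
grip_force: 30.0
```

Request:
play_rows([
  [0, 0, 2, 0, 0, 0],
  [0, 0, 4, 0, 0, 0],
  [0, 0, 4, 0, 0, 0],
])

```text
time_s: 5.85
tcp_pos: [463.0, 408.8, 59.7]
orientation: [-0.0, 0.998, -0.057, 0.0]
force: [-0.8, -0.4, -1.7]
finger_gap: 0.314
grip_force: 30.0
```

```bash
python3 -c "
from h import *
rel([463,408,58.5],-96.5)"
```

```text
t 5.85 tcp [463.  408.8  59.7] ty -96.5 F [-0.8 -0.4 -1.7] gap 0.314 grip 30.0 shift [0.  0.8 1.2] turn [-0.001 -0.001 -0.   ]
```

Request:
play_rows([
  [0, 0, 1.5, 0, 0, 0],
  [0, 0, 1.5, 0, 0, 0],
])

```text
time_s: 6.05
tcp_pos: [463.1, 409.1, 58.3]
orientation: [-0.001, 0.998, -0.057, 0.0]
force: [-1.1, -0.7, 5.0]
finger_gap: 0.315
grip_force: 30.0
```

Request:
play_rows([
  [0, 0, 0, 0, 0, 0],
  [0, 0, 0, 0, 0, 0],
  [0, 0, 0, 0, 0, 0],
  [0, 0, 0, 0, 0, 0],
  [0, 0, 0, 0, 0, 0],
], gripper=-0.4)

```text
time_s: 6.55
tcp_pos: [462.6, 408.6, 57.4]
orientation: [-0.0, 0.998, -0.057, -0.0]
force: [0.7, 0.3, -0.1]
finger_gap: 0.682
grip_force: 0.0
```

Request:
play_rows([
  [0, 0, -20, 0, 0, 0],
  [0, 0, -60, 0, 0, 0],
  [0, 0, -110, 0, 0, 0],
  [0, 0, -160, 0, 0, 0],
  [0, 0, -200, 0, 0, 0],
])

```text
time_s: 7.05
tcp_pos: [462.7, 408.9, 260.6]
orientation: [-0.001, 0.998, -0.057, 0.001]
force: [0.5, 0.1, 0.2]
finger_gap: 0.702
grip_force: 0.0
```

```bash
python3 -c "
from h import *
rel([554,188,260],-99.6)
rel([517.5,-177.5,260],-99.6)"
```

```text
t 7.05 tcp [462.7 408.9 260.6] ty -96.5 F [0.5 0.1 0.2] gap 0.702 grip 0.0 shift [115.7 209.2   0.4] turn [-0.002 -0.001  0.054]
t 7.05 tcp [462.7 408.9 260.6] ty -96.5 F [0.5 0.1 0.2] gap 0.702 grip 0.0 shift [ 1.207e+02  5.764e+02 -1.000e-01] turn [-0.002 -0.001  0.054]
```

Run:
```python
from h import *
import cv2
np.set_printoptions(precision=1,suppress=True)
P=None
c1=lambda l:np.array(l)/3.6+[215,120]
mod=[(169,276,21),(-169,276,21),(40,-104,34),(40,-148,34),(-40,-148,34),(-40,-104,34)]
uv=c1([(95,38),(15,472),(558,268),(614,272),(607,375),(548,370)])
P=least_squares(lambda P:(w2px("top",tray2w(P,mod))-uv).ravel(),[540,-55,-.16]).x; print(P[:2],P[2])
for name,lab in (("top",dict(A=(359,166),B=(344,247),C=(162,302),D=(311,414))),("scene",None)):
    im=cv2.imread(f"pics/{name}0.png"); 
    ctr=c1(list(lab.values())) if lab else w2px("scene",tray2w(P,[(95.9,56,26),(32,58.3,26),(-29,186.7,26),(-96.3,64.3,26)]))
    h=9 if name=="top" else 10
    for k,(u,v) in zip("ABCD",ctr):
        x0,y0=int(u)-h,int(v)-h; w=cv2.resize(im[y0:y0+2*h+1,x0:x0+2*h+1],None,fx=8,fy=8,interpolation=cv2.INTER_CUBIC).astype(int)
        b=w[:,:,0]; m=(b>(b.max()+b.min())/2*0.98)&(w[:,:,2]-w[:,:,0]<40)
        if name=="top": m=(b>0.72*np.percentile(b,98))
        n,L,S,C=cv2.connectedComponentsWithStats(m.astype(np.uint8)); i=L[4*(2*h+1),4*(2*h+1)]
        p=(C[i]+.5)/8-.5+[x0,y0]; q=px2w(name,p,111); print(name,k,i,S[i,4]/64,p,w2tray(P,q))
```

```text
[540.4 -55.4] -0.18479868492832466
top A 1 153.25 [314.1 165.2] [[98.2 58. ]]
top B 1 158.46875 [310.5 188.2] [[33.1 58.5]]
top C 1 160.3125 [259.7 203.2] [[-27.2 187.7]]
top D 1 166.015625 [301.2 234.6] [[-95.3  65. ]]
scene A 3 99.0 [338.8 192.7] [[96.2 57.2]]
scene B 2 90.625 [320.5 185.2] [[31.3 57.4]]
scene C 2 70.625 [330.7 160.6] [[-29.3 186.9]]
scene D 2 77.390625 [288.6 170.2] [[-97.2  64.7]]
```

Request:
play_rows([
  [10, 45, 0, 0, 0, 0.054],
  [30, 90, 0, 0, 0, 0.054],
  [60, 130, 0, 0, 0, 0.054],
  [90, 170, 0, 0, 0, 0.054],
  [115, 209, 0, 0, 0, 0.054],
])

```text
time_s: 7.55
tcp_pos: [554.2, 185.8, 257.7]
orientation: [-0.0, 0.996, -0.084, 0.0]
force: [0.3, 1.7, -0.6]
finger_gap: 0.7
grip_force: 0.0
```

Request:
play_rows([
  [26, 364, 0, 0, 0, 0.017],
  [26, 364, 0, 0, 0, 0.017],
  [26, 364, 0, 0, 0, 0.017],
  [26, 364, 0, 0, 0, 0.017],
  [26, 364, 0, 0, 0, 0.017],
], gripper=1)

```text
time_s: 8.05
tcp_pos: [528.8, -62.8, 257.7]
orientation: [-0.0, 0.996, -0.092, 0.0]
force: [0.9, 0.2, 0.5]
finger_gap: 0.309
grip_force: 0.0
```

```bash
python3 -c "
from h import *
rel([517.3,-179,135],-100.6)"
```

```text
t 8.05 tcp [528.8 -62.8 257.7] ty -100.6 F [0.9 0.2 0.5] gap 0.309 grip 0.0 shift [  9.9 116.3 122.7] turn [-0.    -0.001  0.001]
```

Request:
play_rows([
  [8, 45, 0, 0, 0, 0],
  [9, 85, 10, 0, 0, 0],
  [9, 107, 50, 0, 0, 0],
  [9, 107, 90, 0, 0, 0],
  [9, 107, 110, 0, 0, 0],
])

```text
time_s: 8.55
tcp_pos: [516.8, -168.3, 144.5]
orientation: [-0.0, 0.996, -0.093, -0.001]
force: [-0.4, 0.4, -0.1]
finger_gap: 0.006
grip_force: 0.0
```

Request:
play_rows([
  [0, 0, 0, 0, 0, 0],
  [0, 0, 0, 0, 0, 0],
])

```text
time_s: 8.75
tcp_pos: [518.9, -167.6, 148.1]
orientation: [-0.0, 0.996, -0.092, 0.0]
force: [0.8, -0.7, -0.3]
finger_gap: 0.006
grip_force: 0.0
```

```bash
python3 -c "
from h import *
import cv2
a=bot.capture('scene');cv2.imwrite('pics/s3.png',cv2.resize(a[110:270,220:420],None,fx=4,fy=3.7,interpolation=cv2.INTER_CUBIC))
rel([517.3,-179,121],-100.6)"
```

```text
t 8.8 tcp [ 519.4 -167.7  148.7] ty -100.5 F [ 1.  -0.1  0.3] gap 0.004 grip 0.0 shift [-0.  11.5 27.7] turn [-0.    -0.001  0.001]
```

View pics/s3.png

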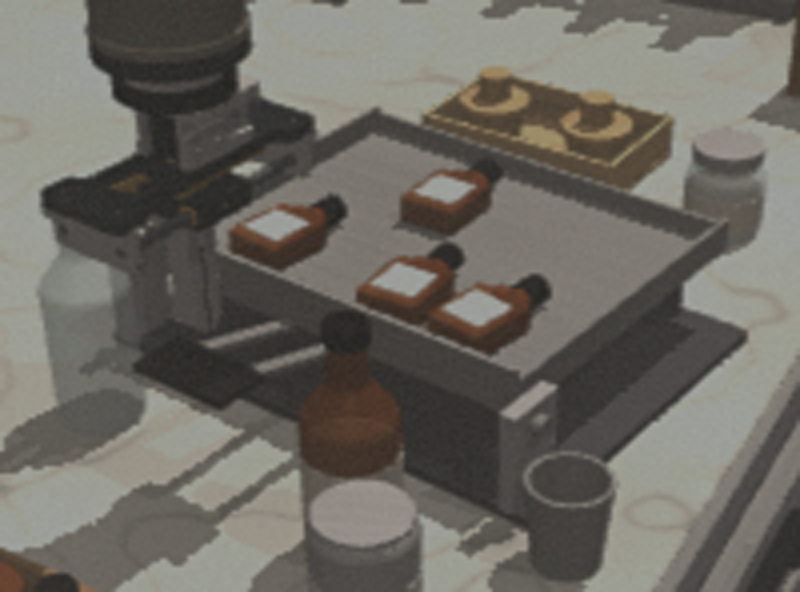

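Run:
```python
from h import *
np.set_printoptions(precision=1,suppress=True)
p=w2px("scene",[[519.4,-167.7,148.7],[517.3,-179,119]]); print((p-[220,110])*[4,3.7])
print(px2w("scene",np.array([(200,362)])/[4,3.7]+[220,110],[119]))
```

```text
[[201.9 325.9]
 [193.5 367.5]]
[[ 517.5 -171.4  119. ]]
```

Request:
play_rows([
  [0, 9, 15, 0, 0, 0],
  [0, 9, 26, 0, 0, 0],
  [0, 9, 32, 0, 0, 0],
  [0, 9, 36, 0, 0, 0],
  [0, 9, 40, 0, 0, 0],
])

```text
time_s: 9.3
tcp_pos: [517.2, -178.7, 108.7]
orientation: [0.001, 0.996, -0.093, 0.001]
force: [-5.9, -13.5, 14.2]
finger_gap: 0.003
grip_force: 7.9
```

Request:
play_rows([
  [0, 0, 5, 0, 0, 0],
  [0, 0, 10, 0, 0, 0],
  [0, 0, 15, 0, 0, 0],
  [0, 0, 20, 0, 0, 0],
  [0, 0, 24, 0, 0, 0],
])

```text
time_s: 9.8
tcp_pos: [517.5, -179.2, 84.7]
orientation: [0.001, 0.996, -0.093, 0.001]
force: [-4.4, -15.9, 11.2]
finger_gap: 0.006
grip_force: 7.5
```

```bash
python3 -c "
from h import *
import cv2
a=bot.capture('scene');cv2.imwrite('pics/s4.png',cv2.resize(a[110:270,220:420],None,fx=4,fy=3.7,interpolation=cv2.INTER_CUBIC))
rel([517.3,-176,57],-100.6)"
```

```text
t 9.85 tcp [ 517.4 -179.    84.1] ty -100.7 F [ -2.1 -13.7   9. ] gap 0.001 grip 6.9 shift [-0.7 -3.  27.1] turn [ 0.002 -0.002 -0.001]
```

Request:
play_rows([
  [0, 3, 5, 0, 0, 0],
  [0, 3, 10, 0, 0, 0],
  [0, 3, 15, 0, 0, 0],
  [0, 3, 20, 0, 0, 0],
  [0, 3, 25, 0, 0, 0],
])

```text
time_s: 10.35
tcp_pos: [517.8, -178.9, 59.5]
orientation: [-0.0, 0.996, -0.092, 0.001]
force: [-0.3, 1.5, 8.5]
finger_gap: -0.0
grip_force: 3.3
```

Request:
play_rows([
  [0, 0, 3, 0, 0, 0],
  [0, 0, 3, 0, 0, 0],
  [0, 0, 3, 0, 0, 0],
  [0, 0, 3, 0, 0, 0],
  [0, 0, 3, 0, 0, 0],
])

```text
time_s: 10.85
tcp_pos: [517.7, -179.1, 56.6]
orientation: [-0.0, 0.996, -0.092, 0.001]
force: [0.1, 0.5, 8.0]
finger_gap: 0.007
grip_force: 3.1
```

```bash
python3 -c "
from h import *
import cv2
a=bot.capture('scene');cv2.imwrite('pics/s5.png',cv2.resize(a[90:250,220:420],None,fx=4,fy=3.7,interpolation=cv2.INTER_CUBIC))
rel([517.3,-176,57],-100.6)"
```

```text
t 10.9 tcp [ 517.7 -179.1   56.6] ty -100.5 F [-0.2  0.1  6.8] gap 0.005 grip 3.1 shift [-1.  -3.  -0.4] turn [-0.    -0.002  0.001]
```

View pics/s5.png

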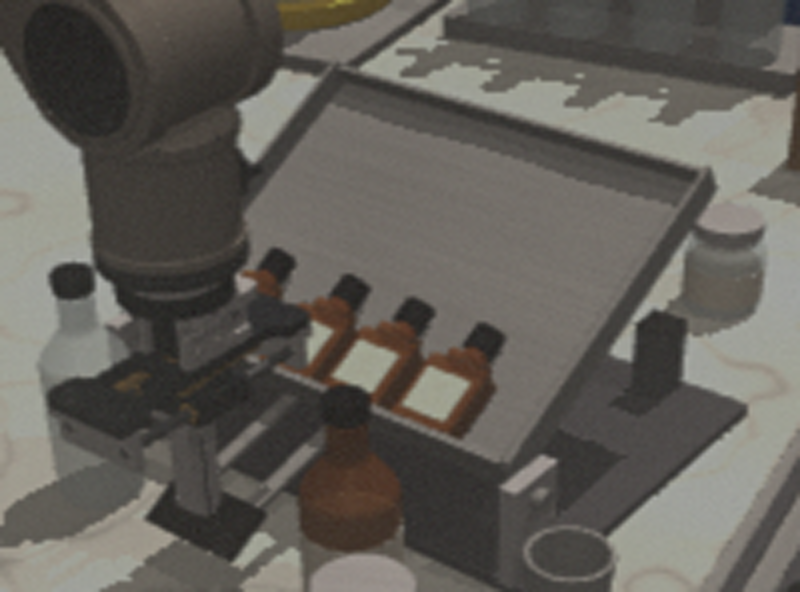

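Request:
play_rows([
  [0, 0, 3, 0, 0, 0],
  [0, 0, 5, 0, 0, 0],
  [0, 0, 5, 0, 0, 0],
  [0, 0, 5, 0, 0, 0],
  [0, 0, 5, 0, 0, 0],
])

```text
time_s: 11.4
tcp_pos: [517.8, -179.1, 51.6]
orientation: [-0.0, 0.996, -0.092, 0.001]
force: [0.7, 1.0, 7.5]
finger_gap: 0.005
grip_force: 2.9
```

Request:
play_rows([
  [0, 0, -3, 0, 0, 0],
  [0, 0, -8, 0, 0, 0],
  [0, 0, -13, 0, 0, 0],
  [0, 1, -18, 0, 0, 0],
  [0, 1, -23, 0, 0, 0],
])

```text
time_s: 11.9
tcp_pos: [517.1, -182.1, 74.9]
orientation: [0.001, 0.996, -0.093, 0.001]
force: [-1.0, -10.8, 6.9]
finger_gap: 0.01
grip_force: 5.1
```

Request:
play_rows([
  [0, 0, -5, 0, 0, 0],
  [0, 0, -10, 0, 0, 0],
  [0, 0, -14, 0, 0, 0],
  [0, 0, -18, 0, 0, 0],
  [0, -1, -22, 0, 0, 0],
])

```text
time_s: 12.4
tcp_pos: [517.3, -181.4, 97.1]
orientation: [0.001, 0.996, -0.093, 0.001]
force: [-1.8, -11.2, 10.7]
finger_gap: 0.003
grip_force: 5.8
```

Request:
play_rows([
  [0, -1, -4, 0, 0, 0],
  [0, -1, -8, 0, 0, 0],
  [0, -2, -12, 0, 0, 0],
  [0, -2, -15, 0, 0, 0],
  [0, -2, -18, 0, 0, 0],
])

```text
time_s: 12.9
tcp_pos: [518.0, -177.7, 115.1]
orientation: [0.0, 0.996, -0.092, 0.001]
force: [0.4, 1.6, 8.5]
finger_gap: 0.004
grip_force: 4.2
```

Request:
play_rows([
  [0, 0, -2, 0, 0, 0],
  [0, 0, -4, 0, 0, 0],
  [0, 0, -6, 0, 0, 0],
  [0, 0, -8, 0, 0, 0],
  [0, 0, -11, 0, 0, 0],
])

```text
time_s: 13.4
tcp_pos: [516.7, -177.4, 124.6]
orientation: [-0.0, 0.996, -0.092, -0.0]
force: [0.3, -0.2, -0.1]
finger_gap: 0.0
grip_force: 0.0
```

Request:
play_rows([
  [0, 0, -30, 0, 0, 0],
  [0, 0, -75, 0, 0, 0],
  [0, 0, -120, 0, 0, 0],
  [0, 0, -165, 0, 0, 0],
  [0, 0, -190, 0, 0, 0],
])

```text
time_s: 13.9
tcp_pos: [517.3, -177.8, 318.4]
orientation: [0.0, 0.996, -0.092, 0.002]
force: [0.8, -0.4, -0.1]
finger_gap: 0.008
grip_force: 0.0
```

Run:
```python
from h import *
import cv2
a=bot.capture('scene');b=bot.capture('top')
a=cv2.resize(a[110:250,230:400],None,fx=2.6,fy=4,interpolation=cv2.INTER_CUBIC)
b=cv2.resize(b[120:280,215:345],(358,440),interpolation=cv2.INTER_CUBIC)
a=cv2.resize(a,(442,440));cv2.imwrite('pics/s6.png',np.hstack([a,b]))
rel([517.3,-176,57],-100.6)
```

```text
t 14.0 tcp [ 518.1 -178.   318.4] ty -100.6 F [ 0.7  0.6 -1. ] gap 0.006 grip 0.0 shift [ -2.6  -1.9 261.4] turn [ 0.    -0.006  0.   ]
```

View pics/s6.png

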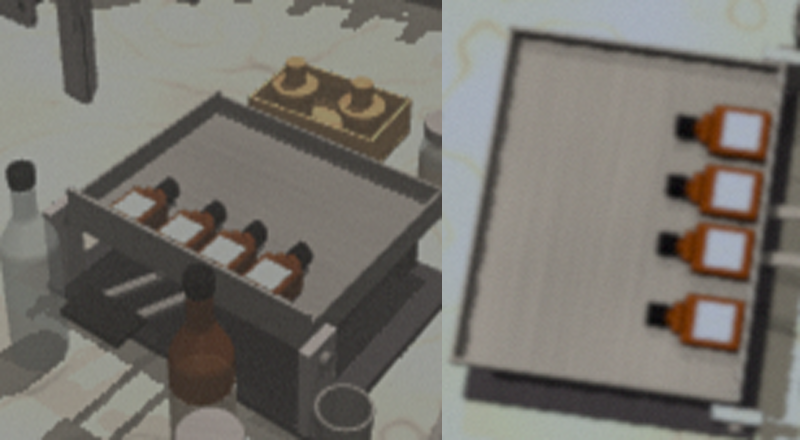

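The tray is level, with all four flasks in one row against the fence and both bungs upright in the bin. I'll check flushness numerically before handing in.

Run:
```python
from h import *
np.set_printoptions(precision=1,suppress=True)
P=[540.4,-55.4,-.1848]
f=lambda l:(np.array(l)-[442,0])*[130/358,160/440]+[215,120]
for l,c in (((742,131),(686,126)),((734,192),(678,186)),((725,251),(667,244)),((715,322),(657,315))):
    t=w2tray(P,px2w("top",f([l,c]),[111,98])); d=t[1]-t[0]; print(t.ravel(),np.degrees(np.arctan2(*d)))
```

```text
[95.2 30.5 95.7 86.9] 0.5688177931311678
[32.7 29.8 33.6 85.8] 0.9899399532949559
[-26.9  30.2 -25.8  87.9] 1.083719779953434
[-97.   30.  -96.6  87. ] 0.38403437536352314
```

All bases measure flush: label centres sit 30 mm from the fence and the yaws are about 0.

```bash
python3 -c "
from plant import bot
print(bot.hand_in())"
```

```text
the job is handed in; nothing more can be done
None
```

The job is handed in after about 14 s of robot time: the stray bung stands upright in the bin beside the other, all four flasks lie in one row flush against the fence, and the tray is back down level; no flask had to be moved sideways first.

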